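Hang the curing tray on the lipped rail

TASK

Hang the small hooked tray of sausage slices on the rail of the loading station. First pull the sprung stop (black knob in the J-shaped slot) back along the rail and park it in the side notch, so that it stays open when let go. Then carry the tray level, lift its hook over the rail's front lip, lower it gently until the hook is fully home in the trough in the opened gap, and let go, leaving the stop parked and not disturbing the knife or the shaker.

Things in the scene. Friction and masses are not known exactly. Their poses are not given: they have to be found in the camera images.
- station: Fixed steel loading station: rail 290 mm long on two posts (18 mm wide, at y -140 and +130). Origin on the table under the rail; x square to the rail, away from its lipped side; y along it. Rail = open trough: floor z 170, inside x -12 to 12, underside z 164; wall on +x side to z 204. Free under it but for a beam along y at x 85, to z 28. Grey housing fills the trough y 66 to 140, top z 208.
- lip (a point): Top edge of the anti-jump lip on the rail's -x side, in front of the loading gap: at (-14, 30, 192) mm in the station frame (axes the station's). The lip is 4 mm thick and stands 22 mm above the trough floor.
- seat (a point): Centre of the loading gap on the trough floor, (0, 30, 170) mm in the station frame, axes the station's. The hook's underside centre belongs here. A dark steel block, the sprung stop, slides along y in the trough: at rest its end is at y +44 and blocks the gap; when parked at y -6, so the gap is open from y -6 to +66.
- knob_center (a point): Centre of the stop's black upright round knob, 24 mm diameter, 42 mm tall; axes the station's. At rest at (0, -45, 236) mm in the station frame. Its 10 mm stem runs in a J-shaped slot in a flat plate (x -45 to 20, y -135 to -28, top z 206 mm; the knob starts 9 mm above it).
- notch (a point): Where the knob's centre is when parked, (-24, -95, 236) mm in the station frame. Way: from rest 58 to 68 mm (aim for 63) along station -y, there 24 mm along station -x, then about 13 mm back towards +y, where the notch's bottom catches the stem. Let go before that, it snaps back.
- stop (a joint): Slide of the stop (m): 0 at rest, grows as the knob is pulled along station -y, ends at 0.068. A spring pushes it back with 4.5 N at rest, 8 N at full travel. About 0.050 when parked.
- stop_knob (a joint): Sideways slide of the knob (m): 0 in the long leg of the slot, grows along station -x to 0.026; possible only where stop is 0.058 or more. About 0.024 when parked. No sideways spring.
- carrier_grip (a point): Centre of the black upright square grip (26 x 26 mm, 46 tall) on top of the loose hooked tray. Tray axes: z up, x the way the hook goes onto the rail (to lie along station x). The tray weighs 0.35 to 0.55 kg, centred under the grip, and stands upright on a 15 mm thick white cutting board.
- carrier_tip (a point): Centre of the underside of the tray's hook tip, 59 mm below carrier_grip; tray axes. The tip is 10 mm thick (x), 50 wide (y), and hangs 30 mm down from a bridge plate 6 mm thick under the grip.
- carrier: The hooked tray; origin on its underside, 199 mm below carrier_grip; tray axes. Tray box 110 mm wide (y), x -36 to 60, 25 high, holds sausage slices. A strap 50 wide (y), at x -36 to -30, rises from it to z 176; the bridge plate (z 170 to 176) runs from there to x 5. Hung, the strap is in front of the lip and the box under the rail.
- knife: Bystander: black-handled kitchen knife, 250 mm long, lying along the far side of the white cutting board (board 300 x 240 x 15 mm). Origin on its underside.
- shaker: Bystander: steel shaker 56 mm diameter, 85 mm high, behind the station. Origin under its centre.
There are look-alikes about, which are no part of the job. What is shaped like the carrier but yellow is not meant.

How it is judged:
By the outcome, as a careful person would: the job done as asked, in the order asked, and still so for the second after the job is handed in, with the robot touching nothing.
It also fails if it takes over 61 s, if anything falls off the work surface, if the arm or the gripper's body presses on something with over 40 N, if the wrist force passes 120 N, or if a joint passes its speed limit or range.

ROBOT

A 6-joint arm with a two-finger parallel gripper is mounted at the origin on the work surface. World frame = base frame: x ahead of the robot, y to its left, z up, the work surface at z = 0. Lengths are in m, angles in degrees, forces in N, time in s.
With the tool pointing down it reaches from about 0.375 to 0.75 m from the base axis. Payload 9 kg.
Tool frame: the origin (TCP) lies where the fingers leave the gripper's body, on its centre line; the fingertips stand 73 mm ahead of it and the grasp point (between the pads) lies 54 mm ahead of it (robot.tip_reach is the distance from the TCP to the fingertips, in m); z points along the fingers, y is the direction in which the jaws open and shut (so a half turn about z gives the same grasp; the last joint's range is limited). The gripper opens to 85 mm and grips with 20 to 120 N. Pads are 22 mm wide; open, the fingers measure 114 mm over their backs; the gripper's body (76 mm by 85 mm) begins 54 mm behind the grasp point. The pads swing forward as they close: fully open they stand 13 mm farther back than shut.
Start: joints at [55.078, 5.964, 5.575, 89.605, 0, 77.527], TCP at [0.229, 0.555, 0.304] pointing down, gripper open.
Joint ranges: [-171.21, 171.21], [-48.23, 106.86], [-62.78, 66.21], [-105.2, 120.99], [-86.42, 89.51], [-180, 180]. Speed limits (degrees/s): [127.2, 127.2, 147.25, 180, 180, 180].

INTERFACE

Orientations are given as [roll, pitch, yaw] about the fixed x, y, z axes, in that order (R = Rz(yaw) Ry(pitch) Rx(roll)).
In Python, from plant import robot gives the robot as it stands. Calls block until the motion is done:
- robot.move_pose(position, orientation): joint-space move of the TCP to a pose.
- robot.line_to(position, vel=0.15, rotation=None, guard=None): straight line of the TCP; rotation=None keeps the orientation; vel is the mean speed in m/s. With guard (N) it stops when the force on the tool has changed by that much, and returns True; else False.
- robot.goto_joints(angles): joint-space move.
- robot.set_gripper(opening): finger opening in m; the grip force is fixed at half the most; returns when the fingers have stopped.
- robot.pause(seconds).
- robot.ik(position, orientation): joint angles nearest the present ones, or None.
- robot.observe(): the state.
- robot.grab_frame(name): name is "side" or "top"; returns the picture (400x640x3 uint8, blue, green, red); there is no depth.
- robot.get_calibration(name): a dict with "vertical_fov" (degrees; the focal length in pixels is half the picture's height over the tangent of half this angle, whatever the lens; pixels are square), "cx", "cy" (the principal point, pixels), "rvec" (rotation vector, rad) and "tvec" (3), from world to camera coordinates, as OpenCV has them. Camera axes: x right, y down, z forward; pixel columns grow to the right and rows downward; lengths in m; the calibration is good to about 2 mm. A picture is of the moment at which its call begins. get_calibration takes no time and is no camera call.
A pose or a line that the arm cannot do raises robot.IKError and nothing moves.
- robot.job_done(): hands the job in, once; it reports no verdict.
The state is a dict: "time": time; "q": joint angles; "qvel": joint speeds; "joint_torque": joint torques, N m; "tool_pos": TCP position; "tcp_rot": TCP orientation; "ft_force": force on the tool from outside, world axes, zero at the start; "torque": the same for the moment, N m; "gripper_width": finger opening in m.
Only numpy, scipy, OpenCV 4.12 (cv2) and the standard library are available. Lean on these libraries where they do the work, as an engineer would, in place of code of your own. Each camera call takes 0.05 s, during which the arm holds its last target. There are 200 camera calls.

## Working session

There is one attempt and no reset: what is moved stays moved. The work goes in short steps, each a Python script; the robot and the scene stay as the last script left them, time stands still between calls to the robot, and variables do not carry over. Pictures are saved under pics/ and viewed, about 8 in all and at most 12, crops included, and the job is handed in when it is done.

```bash
ls; mkdir -p pics; python3 - <<'E'
from plant import robot
import cv2
for n in("side","top"):
    cv2.imwrite(f"pics/{n}0.png",robot.grab_frame(n)); print(n,robot.get_calibration(n))
o=robot.observe();print(o["time"],o["ft_force"],o["tcp_rot"],o["gripper_width"],robot.tip_reach)
E
```

```text
pics
side {'vertical_fov': 55.76957018298229, 'cx': 321.79739098361983, 'cy': 196.71020864095038, 'rvec': array([ 2.32289764, -0.45497237,  0.16072085]), 'tvec': array([-0.48513276,  0.15797782,  1.17019652])}
top {'vertical_fov': 47.263427765409574, 'cx': 326.20960468090084, 'cy': 203.1941785322999, 'rvec': array([ 2.06667246, -2.16663197,  0.22219923]), 'tvec': array([-0.09290664,  0.4991981 ,  1.5682637 ])}
0.1 [0.40240102 0.58017512 0.56801342] [-1.79933046e+02 -1.51233735e-02  1.57555150e+02] 0.08528739900572492 0.0726
```

View pics/side0.png

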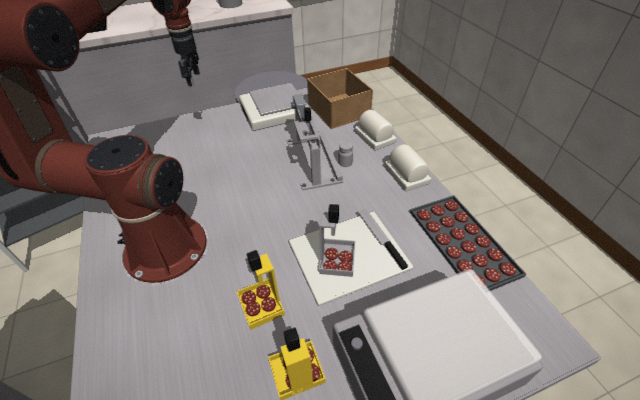

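View pics/top0.png

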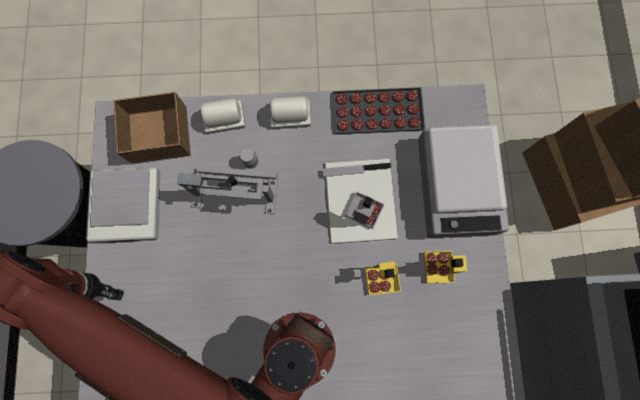

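Side view: candidates for the tray are the grey hooked tray on the white board (337,250; top 362,208), which is the one described, and the yellow look-alikes at (262,300) and (295,370). The stop knob is near (305,113) in side and (230,182) in top. I'll check these in a close crop.

```bash
python3 - <<'E'
import cv2,numpy as np
def crop(n,x,y,w=100,h=75):
    im=cv2.imread(f"pics/{n}0.png")[y:y+h,x:x+w]; im=cv2.resize(im,(400,300),interpolation=cv2.INTER_CUBIC)
    for i in range(0,w,20):
        cv2.putText(im,str(x+i),(i*4,8),0,.3,(0,0,255)); cv2.line(im,(i*4,8),(i*4,14),(0,0,255))
    for j in range(0,h,20):
        cv2.putText(im,str(y+j),(0,j*4+4),0,.3,(0,0,255))
    return im
cv2.imwrite("pics/c1.png",np.vstack([np.hstack([crop("top",180,155),crop("top",320,155)]),np.hstack([crop("side",275,90,120,90)[:300,:400] if 0 else crop("side",270,85),crop("side",290,200)])]))
cv2.imwrite("pics/c2.png",crop("side",280,130))
E
```

```text
(no output)
```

View pics/c1.png

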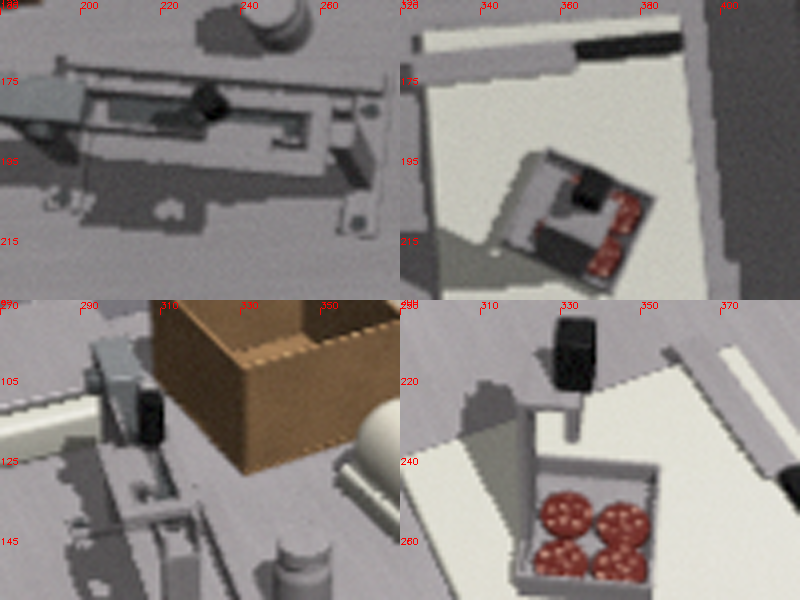

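The crop confirms the choice: grey hooked tray on the white board, with its grip at top (367.5,202.5) and side (334,213). The knob is at top (232,181) and side (307.5,114), with the slot notch near top (251,188). Next I'll fit planar poses to these points and overlay them.

```bash
cat > h.py <<'E'
import numpy as np,cv2
from plant import robot
from scipy.optimize import least_squares
def proj(n,P):
    c=robot.get_calibration(n);f=200/np.tan(np.radians(c["vertical_fov"]/2))
    K=np.array([[f,0,c["cx"]],[0,f,c["cy"]],[0,0,1.]])
    return cv2.projectPoints(np.asarray(P,float).reshape(-1,1,3),c["rvec"],c["tvec"],K,None)[0].reshape(-1,2)
def W(p,z0,P):
    P=np.atleast_2d(np.asarray(P,float))/1000;c,s=np.cos(p[2]),np.sin(p[2])
    return np.c_[p[0]+c*P[:,0]-s*P[:,1],p[1]+s*P[:,0]+c*P[:,1],P[:,2]+z0]
def fit(feats,z0,x0):
    def r(p):
        return np.concatenate([wt*(proj(n,W(p,z0,P))[0]-uv) for n,P,uv,wt in feats])
    s=least_squares(r,x0,loss="soft_l1");return s.x,r(s.x).reshape(-1,2)
def box(x0,x1,y0,y1,z):return [[x0,y0,z],[x1,y0,z],[x1,y1,z],[x0,y1,z]]
def draw(im,n,p,z0,polys,off,k,col):
    for q in polys:
        uv=(proj(n,W(p,z0,q))+.5-off)*k
        cv2.polylines(im,[np.int32(uv*8)],True,col,1,cv2.LINE_AA,3)
SP=[box(-45,20,-135,-28,206),box(-16,-12,-28,66,192),box(-16,16,66,140,208),box(-8.5,8.5,-53.5,-36.5,257),box(-8.5,8.5,-53.5,-36.5,215)]
CP=[box(-36,60,-55,55,25),box(-36,60,-55,55,0),box(-36,-30,-25,25,176),box(-36,5,-25,25,176),box(-13,13,-13,13,222),box(-13,13,-13,13,176),box(-5,5,-25,25,140)]
E
cat > fit.py <<'E'
from h import *
S=[("top",[0,-45,236],(232,180.7),2),("side",[0,-45,236],(307.5,114),2),("top",[-45,-135,206],(261.2,198.7),1),("top",[16,140,208],(177,175.5),0.0)]
S+=[("side",[-45,-28,206],(295,121.5),.0)]
C=[("top",[0,0,199],(367.5,202.5),2),("side",[0,0,199],(333.75,213.3),2),
("top",[-36,55,25],(346.25,216.25),1),("top",[-36,-55,25],(369.5,228.75),1),("top",[60,55,25],(357,192.5),1),("top",[60,-55,25],(383.75,203.75),1)]
ps,rs=fit(S,0,[.55,.15,0]);pc,rc=fit(C,.015,[.5,-.2,-.5])
print(ps,np.degrees(ps[2]));print(rs.round(1));print(pc,np.degrees(pc[2]));print(rc.round(1))
np.save("p.npy",[ps,pc])
def panel(n,x,y):
    k=4;im=cv2.resize(cv2.imread(f"pics/{n}0.png")[y:y+75,x:x+100],None,fx=k,fy=k,interpolation=cv2.INTER_CUBIC)
    draw(im,n,ps,0,SP,[x,y],k,(0,255,255));draw(im,n,pc,.015,CP,[x,y],k,(0,255,0));return im
cv2.imwrite("pics/o1.png",np.vstack([np.hstack([panel("top",175,155),panel("top",320,155)]),np.hstack([panel("side",270,85),panel("side",290,200)])]))
E
python3 fit.py
```

```text
[ 0.54938357  0.22310312 -0.12299761] -7.047243883774578
[[ 0.8 -0.7]
 [-1.8 -0.2]
 [-0.7 -0.4]
 [ 0.  -0. ]
 [-0.  -0. ]]
[ 0.45730422 -0.24617733 -0.49865034] -28.57056006712999
[[ 0.2 -0.3]
 [-3.2  0.2]
 [-1.4 -1.6]
 [ 3.5 -0.7]
 [-0.7 -1.6]
 [ 0.5  0.3]]
```

View pics/o1.png

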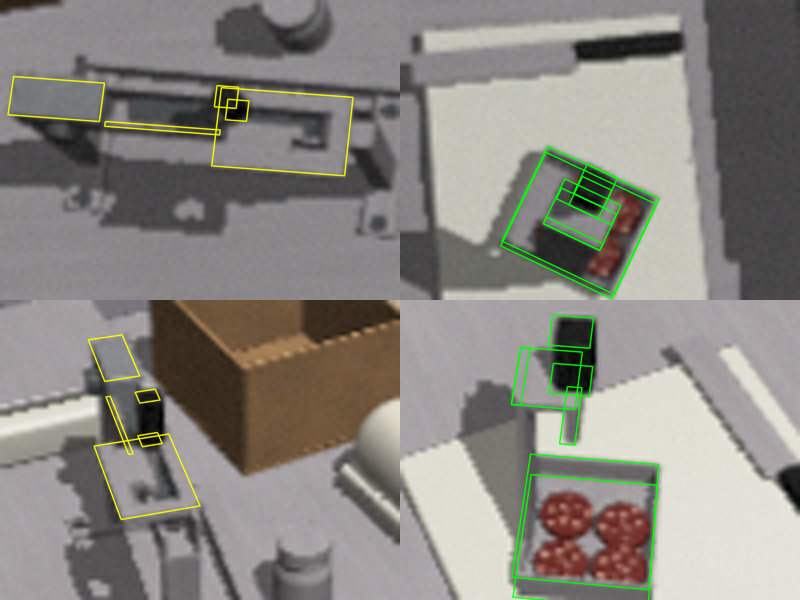

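The overlay matches both objects to about 1 px, so I'll refine with blob centroids of the black knob and grip, then pull the stop.

```bash
cat > ref.py <<'E'
from h import *
ps,pc=np.load("p.npy")
def blob(n,P,off=(0,0),r=9):
    u=proj(n,P)[0];x,y=np.int32(u.round());g=cv2.imread(f"pics/{n}0.png").max(2)[y-r:y+r+1,x-r:x+r+1]
    m=(g<48).astype(np.uint8);_,l,s,c=cv2.connectedComponentsWithStats(m,connectivity=4);i=1+s[1:,4].argmax();return c[i]+[x-r,y-r],s[i]
def hullc(n,P):
    h=cv2.convexHull(np.float32(proj(n,P)));m=cv2.moments(h);return np.array([m["m10"],m["m01"]])/m["m00"],m["m00"]
a=np.radians(np.arange(0,360,15));cyl=np.vstack([np.c_[12*np.cos(a),12*np.sin(a)-45,0*a+z] for z in(215,257)])
bx=np.array(box(-13,13,-13,13,176)+box(-13,13,-13,13,222))
for nm,p,z0,P,c in(("knob",ps,0,cyl,[0,-45,236]),("grip",pc,.015,bx,[0,0,199])):
    obs={};
    for n in("top","side"):
        b,s=blob(n,W(p,z0,c)); obs[n]=b; h,A=hullc(n,W(p,z0,P)); print(nm,n,b.round(2),s,"model",h.round(2),round(A))
    f=lambda d:np.concatenate([hullc(n,W([p[0]+d[0],p[1]+d[1],p[2]],z0,P))[0]-obs[n] for n in obs])
    s=least_squares(f,[0,0],x_scale=.01,diff_step=1e-3);print(s.x*1000,f(s.x).round(2))
E
python3 ref.py
```

```text
knob top [230.31 181.33] [ 0  4 15 12 86] model [232.31 180.25] 76
knob side [307.14 114.43] [ 6  3  7 14 83] model [306.58 113.84] 101
[-0.68993217  3.59343966] [ 0.86 -0.81 -1.13 -1.1 ]
grip top [367.17 202.11] [ 4  4 10 11 72] model [367.62 202.24] 93
grip side [333.48 213.38] [  5   1  11  18 170] model [332.1  213.29] 210
[0. 0.] [ 0.45  0.13 -1.38 -0.09]
```

```bash
cat > m.py <<'E'
from h import *
ps,pc=np.load("p.npy")
def tcp(p,z0,P,up=0):   # TCP position putting the grasp point on P (mm, body frame)
    w=W(p,z0,P)[0];w[2]+=.054+up;return w
def st(P,up=0):return tcp(ps,0,P,up)
SY=np.degrees(ps[2])+180;CY=np.degrees(pc[2])+180
def rep(m=""):
    o=robot.observe();print(m,round(o["time"],2),o["tool_pos"].round(4),"F",o["ft_force"].round(1),"w",round(o["gripper_width"],4),flush=True)
E
python3 - <<'E'
from m import *
K=[0,-45,240]
robot.move_pose(st(K,.08),[180,0,SY]);rep("above");cv2.imwrite("pics/a_top.png",robot.grab_frame("top"));cv2.imwrite("pics/a_side.png",robot.grab_frame("side"))
print(robot.observe()["q"])
robot.set_gripper(.06);print(robot.line_to(st(K),.1,guard=8));rep("down")
ims=[]
for n,x,y in(("top",180,140),("side",260,60)):
    f=robot.grab_frame(n)[y:y+90,x:x+100];ims.append(cv2.resize(f,None,fx=4,fy=4,interpolation=cv2.INTER_CUBIC))
cv2.imwrite("pics/k1.png",np.hstack(ims))
E
```

```text
above 1.9 [0.5436 0.1792 0.3739] F [ 0.6  0.4 -0.7] w 0.0856
[5.16560981e+00 2.76786790e+00 9.56182086e+00 9.68036542e+01
 6.57635278e-03 1.21429225e+01]
False
down 3.33 [0.5441 0.1785 0.2948] F [-0.7 -0.1  0.9] w 0.0602
```

View pics/k1.png

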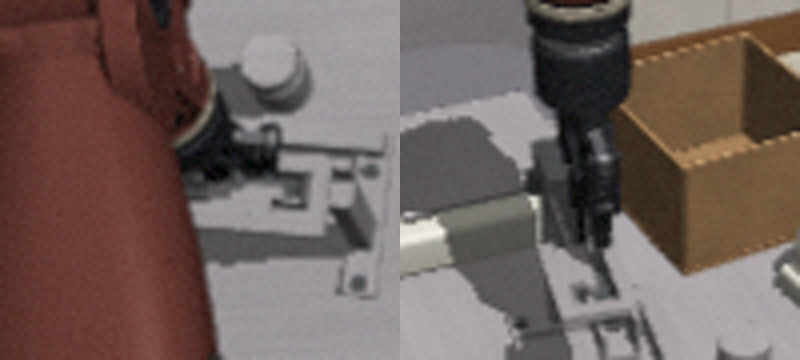

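The fingers straddle the knob at side (~308,114); the arm hides it in the top view. Next I grip, pull and park, watching width and force.

```bash
python3 - <<'E'
from m import *
robot.set_gripper(0.0);rep("grip")
b=robot.observe()["tool_pos"];d=lambda x,y:b+W([0,0,ps[2]],0,[x,y,0])[0]
print(robot.line_to(d(0,-63),.06,guard=40));rep("pull")
print(robot.line_to(d(-24.5,-63),.05,guard=30));rep("side")
print(robot.line_to(d(-24.5,-51),.04,guard=25));rep("back")
E
```

```text
grip 3.85 [0.544  0.1785 0.2944] F [-0.7  0.9  3.6] w 0.0227
False
pull 5.05 [0.5359 0.1168 0.2944] F [-2.1  8.6  3.3] w 0.0229
False
side 5.69 [0.5118 0.1199 0.2944] F [1.4 7.4 1.9] w 0.0221
False
back 6.14 [0.5134 0.1318 0.2944] F [0.8 8.  1.9] w 0.0227
```

```bash
python3 - <<'E'
from m import *
b=robot.observe()["tool_pos"];d=lambda x,y,z=0:b+W([0,0,ps[2]],0,[x,y,z])[0]
print(robot.line_to(d(0,2.5),.02,guard=15));rep("back2")
robot.set_gripper(.05);rep("open")
robot.line_to(d(0,2,80),.15)
robot.move_pose([.45,-.02,.40],[180,0,CY]);rep("clear")
ims=[]
for n,x,y in(("top",180,140),("side",260,70)):
    f=robot.grab_frame(n);cv2.imwrite(f"pics/p_{n}.png",f);f=f[y:y+90,x:x+100];ims.append(cv2.resize(f,None,fx=4,fy=4,interpolation=cv2.INTER_CUBIC))
cv2.imwrite("pics/k2.png",np.hstack(ims))
for n in("top","side"):print(n,proj(n,W(ps,0,[-24,-95,236])),proj(n,W(ps,0,[0,-45,236])))
E
```

```text
True
back2 6.35 [0.5136 0.1327 0.2944] F [-0.9 -3.   4.2] w 0.0224
open 6.73 [0.5134 0.1332 0.2939] F [-0.2 -1.2 -0.6] w 0.0497
clear 8.12 [ 0.45   -0.02    0.3993] F [0.  0.2 0.3] w 0.05
top [[247.27452578 188.86255768]] [[232.37661506 180.3266715 ]]
side [[302.82476516 123.38885928]] [[306.58418069 113.9157359 ]]
```

View pics/k2.png

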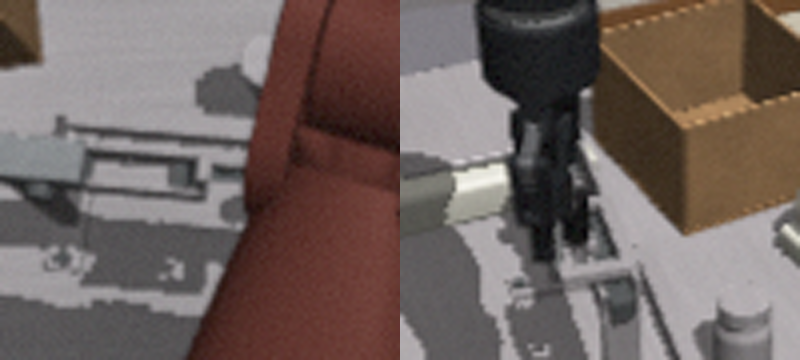

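The stop is open in the top view: trough clear at x≈202–222, block end at ≈(226,183), and it has stayed there 1.4 s after release. Next, the tray.

```bash
python3 - <<'E'
from m import *
robot.set_gripper(.065)
P=tcp(pc,.015,[0,0,207])
robot.move_pose(P+[0,0,.09],[180,0,CY]);print(robot.line_to(P,.1,guard=8));rep("down")
robot.set_gripper(0.);rep("grip")
b=robot.observe()["tool_pos"]
robot.line_to(b+[0,0,.05],.06);rep("lift")
robot.line_to(b+[0,0,.09],.1);rep("lift")
ims=[]
for n,x,y in(("top",315,140),("side",280,160)):
    f=robot.grab_frame(n);cv2.imwrite(f"pics/l_{n}.png",f);k=4;im=cv2.resize(f[y:y+110,x:x+100],None,fx=k,fy=k,interpolation=cv2.INTER_CUBIC)
    t=robot.observe()["tool_pos"];pp=[t[0],t[1],pc[2]];draw(im,n,pp,t[2]-.054-.207,CP,[x,y],k,(0,255,0));ims.append(im)
cv2.imwrite("pics/l1.png",np.hstack(ims))
E
```

```text
False
down 10.49 [ 0.4575 -0.2463  0.2768] F [ 0.2  0.2 -0.2] w 0.0651
grip 10.93 [ 0.4576 -0.2462  0.2765] F [0.5 1.7 4.2] w 0.025
lift 11.92 [ 0.4575 -0.2462  0.326 ] F [ 0.4  0.  -4.7] w 0.0251
lift 12.47 [ 0.4576 -0.2462  0.3661] F [-0.4  0.4 -3.3] w 0.0253
```

View pics/l1.png

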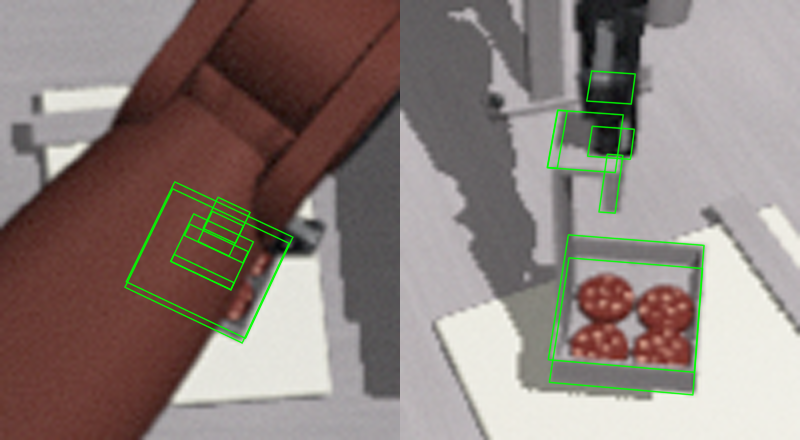

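The tray hangs level in the grip, and the model at the tool pose overlays it to about 1 px (side grip ≈ (433,…)/4, box corners matching). Next I carry it round in front of the rail and over the lip.

```bash
python3 - <<'E'
from m import *
H=.140; T=lambda x,y,tip:np.array([*W(ps,0,[x,y,0])[0][:2],tip-.140+.261])
z=.366
robot.line_to([.40,0,z],.15,rotation=[180,0,SY]);rep("mid")
robot.line_to(T(-120,30,.212),.15);rep("front")
print(robot.line_to(T(0,30,.212),.08,guard=10));rep("over")
ims=[]
for n,x,y in(("top",160,130),("side",255,50)):
    f=robot.grab_frame(n);cv2.imwrite(f"pics/v_{n}.png",f);k=4;im=cv2.resize(f[y:y+110,x:x+100],None,fx=k,fy=k,interpolation=cv2.INTER_CUBIC)
    t=robot.observe()["tool_pos"];pp=[t[0],t[1],ps[2]];draw(im,n,pp,t[2]-.261,CP,[x,y],k,(0,255,0));draw(im,n,ps,0,SP[:3],[x,y],k,(0,255,255));ims.append(im)
cv2.imwrite("pics/v1.png",np.hstack(ims))
E
```

```text
mid 14.4 [ 0.4001 -0.0005  0.3659] F [-0.1  0.2 -3.8] w 0.0252
front 16.36 [0.4341 0.2671 0.3332] F [ 0.5  0.6 -3.5] w 0.0253
False
over 18.01 [0.5528 0.253  0.3332] F [ 0.2  0.8 -4.1] w 0.0251
```

View pics/v1.png

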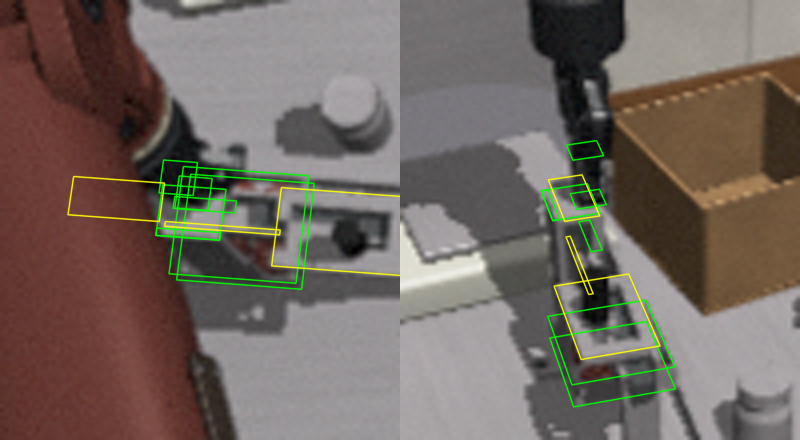

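The knob is parked at top (247,189), as predicted, and the hook is over the open gap. Now I lower it under guard.

```bash
python3 - <<'E'
from m import *
b=robot.observe()["tool_pos"]
g=robot.line_to([b[0],b[1],.288],.03,guard=6);rep(f"low {g}")
ims=[]
for n,x,y in(("top",160,130),("side",255,50)):
    f=robot.grab_frame(n);cv2.imwrite(f"pics/w_{n}.png",f)
E
```

```text
low True 19.37 [0.5527 0.253  0.2914] F [0.1 0.5 4.7] w 0.0252
```

Contact came at TCP z 0.2914, against 0.291 expected for fully home (a lip hit would be at about 0.313). Release.

```bash
python3 - <<'E'
from m import *
b=robot.observe()["tool_pos"]
robot.set_gripper(.05);rep("open");robot.line_to(b+[0,0,.09],.12);rep("up")
robot.move_pose([.30,.42,.40],[180,0,SY]);robot.pause(.5);rep("clear")
ims=[]
pp=[*W(ps,0,[0,30,0])[0][:2],ps[2]]
for n,x,y in(("top",170,130),("side",255,80)):
    f=robot.grab_frame(n);cv2.imwrite(f"pics/f_{n}.png",f);k=4;c=cv2.resize(f[y:y+90,x:x+100],None,fx=k,fy=k,interpolation=cv2.INTER_CUBIC);im=c.copy()
    draw(im,n,pp,.030,CP,[x,y],k,(0,255,0));ims.append(np.vstack([c[:300],im[:300]]))
cv2.imwrite("pics/f1.png",np.hstack(ims))
a=cv2.imread("pics/top0.png");f=cv2.imread("pics/f_top.png");d=cv2.absdiff(a,f).max(2)
print("knife diff",d[158:180,320:392].mean(),"shaker diff",d[148:168,240:260].mean(),"ref",d[100:125,330:420].mean())
E
```

```text
open 19.82 [0.5522 0.2529 0.2895] F [ 1.1  0.1 -0.1] w 0.05
up 20.74 [0.5527 0.253  0.3806] F [ 0.  -0.5  0.2] w 0.0498
clear 22.4 [0.3002 0.4199 0.4   ] F [-0.3 -0.2  0.4] w 0.0502
knife diff 4.410984848484849 shaker diff 4.1175 ref 4.304
```

View pics/f1.png

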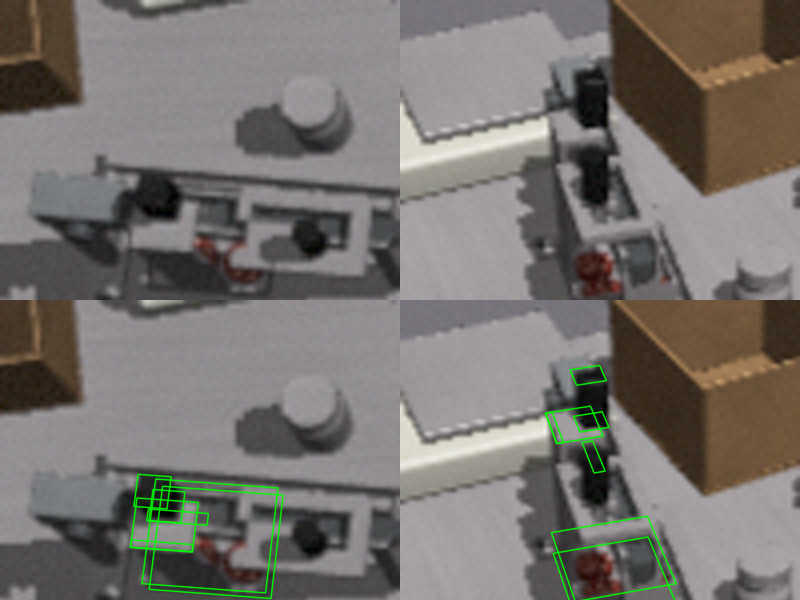

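The tray hangs at the modelled seat (grip at top ≈(209,178)), the knob is still parked at (247,189), and the shaker and knife are unchanged. Handing in.

```bash
python3 -c "
from plant import robot
robot.job_done()"
```

```text
the job is handed in; nothing more can be done
```

The tray is hung on the rail with the stop parked, and the job is handed in, at about 22 s on the robot clock. I pulled the stop back 63 mm, moved it 24.5 mm sideways and let it back into the notch. Then I gripped the grey tray (not the yellow look-alikes), carried it level over the lip, lowered it under guard and let go.

- **Hook seating:** contact came at TCP z 0.2914 m, against 0.291 m expected for a fully home hook. A hit on the lip would have come near 0.313 m. The final pictures show the tray hanging at the modelled seat, to about 1 px (about 3 mm).
- **Stop:** the knob was still in the notch after the hand withdrew, at the pixel I predicted for it.
- **Bystanders:** the knife and shaker areas in the top picture changed no more than noise.
- **Disagreement:** the side and top cameras differed by about 1 px (3–5 mm) on the knob and grip positions. That stayed within the clearances, and I saw no ill effect.

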